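# Stow the small rolling pin in its ring stand

## Robot

A 7-joint arm with a two-finger parallel gripper is mounted at the origin on the work surface. World frame = base frame: x ahead of the robot, y to its left, z up, the work surface at z = 0. Lengths are in m, angles in degrees, forces in N, time in s.
With the tool pointing down it reaches from about 0.35 to 0.775 m from the base axis. Payload 3.1 kg.
Tool frame: the origin (TCP) lies on the centre line of the jaws, within the pads' length; the fingertips stand 17 mm ahead of it and the grasp point (between the pads) lies 2 mm behind it (robot.tip_reach is the distance from the TCP to the fingertips, in m); z points along the fingers, y is the direction in which the jaws open and shut (so a half turn about z gives the same grasp; the last joint's range is limited). The gripper opens to 85 mm and grips with 20 to 120 N. Pads are 22 mm wide; open, the fingers measure 114 mm over their backs; the gripper's body (76 mm by 85 mm) begins 54 mm behind the grasp point. The pads swing forward as they close: fully open they stand 13 mm farther back than shut.
Start: joints at [68.944, 17.813, 0.802, 86.603, -0.252, 75.585, -1.558], TCP at [0.176, -0.521, 0.218] pointing down, gripper open.
Joint ranges: [-154.91, 154.91], [-16.99, 109.72], [-72.82, 74.43], [7.12, 147.25], [-82.49, 262.49], [11.32, 116.49], [-174.64, 174.64]. Speed limits (degrees/s): [159.86, 159.86, 180, 180, 180, 180, 180].

## Interface

Orientations are given as [roll, pitch, yaw] about the fixed x, y, z axes, in that order (R = Rz(yaw) Ry(pitch) Rx(roll)).
In Python, from station import robot, fingers, vision, workorder, recognise gives the robot as it stands. Calls block until the motion is done:
- robot.move_to(position, orientation): joint-space move of the TCP to a pose.
- robot.line_to(position, orientation=None, velocity=0.15, f_stop=None): straight line of the TCP; orientation=None keeps the orientation; velocity is the mean speed in m/s. With f_stop (N) it stops when the force on the tool has changed by that much, and returns True; else False.
- robot.move_j(angles): joint-space move.
- fingers.gripper_to(opening, force=None): opening from 0.0 (shut) to 1.0 (fully open); force is the grip in N (None keeps the last); returns when the fingers have stopped.
- robot.pause(seconds).
- robot.inverse_kinematics(position, orientation): joint angles nearest the present ones, or None.
- vision.grab_frame(name): name is "scene" or "side" or "wrist"; returns the picture (480x640x3 uint8, red, green, blue); there is no depth.
- vision.calibration(name): a dict with "mtx" (3x3 intrinsics, pixels), "extrinsics" (4x4, takes a point from world to camera coordinates); the wrist camera has in their place "T_tool_cam" (4x4, takes a point from camera to tool coordinates, whose origin is the TCP and whose axes are the flange's). Camera axes: x right, y up, looking along -z (the intrinsics and any distortion apply to the point x, -y, -z); pixel columns grow to the right and rows downward; lengths in m; the calibration is good to about 2 mm. A picture is of the moment at which its call begins: read the wrist's pose just before it. calibration takes no time and is no camera call.
A pose or a line that the arm cannot do raises robot.PlanningError and nothing moves.
- workorder.close_job(): hands the job in, once; it reports no verdict.
Trained networks look in the newest picture that a camera, given by its name, has taken for a name from the list of things; names that differ only in an ending like _2 or _b are one class to them, and where a whole thing is asked for, a point or a joint stands for the part that bears it (a point fixed in the world has none). Each returns a list of dicts, best first, with "p" (0 to 1); they miss things now and then, are a little off and sometimes report something else, mostly with a low value. They report only what shows in the picture. A call takes as long as a camera call.
- recognise(label, camera): "rect" ([centre column, centre row, width, height] in pixels, round what is visible of it).
Readings, each from a call of its own:
- robot.current_time_s(): time.
- robot.current_joint_positions(): joint angles.
- robot.current_dq(): joint speeds.
- robot.current_joint_torque(): joint torques, N m.
- robot.current_tool_pos(): TCP position.
- robot.current_eef_rot(): TCP orientation.
- robot.current_contact_force(): force on the tool from outside, world axes, zero at the start.
- robot.current_torque(): the same for the moment, N m.
- robot.current_finger_gap(): opening from 0.0 (shut) to 1.0 (fully open).
Only numpy, scipy, OpenCV 4.12 (cv2) and the standard library are available. Lean on these libraries where they do the work, as an engineer would, in place of code of your own. Each camera call takes 0.05 s, during which the arm holds its last target. There are 200 camera calls.

## Task

Take the small wooden rolling pin out of the drying block and put it away upright in its three-ring stand: lower it through the wide top ring and the middle ring until the smallest, lowest ring stops it, fully home, and let go. Feel for the lower rings and ease the pin in gently, never forcing or dropping it onto the rings, and leave the drinking glasses, the plate and the spoon where they are.

Things in the scene. Friction and masses are not known exactly. Their poses are not given: they have to be found in the camera images.
- pin: Small turned rolling pin of dark wood, 190 mm long, about 0.12 kg, upright in the drying block. Origin: centre of its lower end; z runs up along it. From the lower end: handle 13 mm across (0 to 40 mm), barrel 33 mm across (40 to 150 mm), upper handle 13 mm across (150 to 190 mm) to grip. Its edges are nearly sharp.
- block: Grey plastic drying block, 100 x 80 mm, 45 mm high, fixed. Origin: centre of its underside; z up. Its central through hole, 19 mm wide, holds the pin's lower handle; the barrel rests on its top, so the pin's lower end starts 5 mm above the worktop. The smaller holes are empty.
- stand: Steel ring stand, fixed. Origin: on the worktop straight below the top ring's centre; z up. Post 62 mm from it to the stand's -x, as high as the top ring. Three level rings, each 8 mm thick, one below the other; the lower two are held by a thin rod on a stiff turntable on the foot, opposite the side they are off-centre to. Rings must not be loaded with more than 20 N.
- glass_a: Drinking glass, 76 mm across the rim, 85 mm tall, loose. Origin: centre of its underside. Leave alone.
- glass_b: A second glass like the first. Leave alone.
- plate: Blue plate, 210 mm across, 20 mm high, loose. Origin: centre of its underside. Leave alone.
- spoon: Steel spoon, 170 mm long, lying on the worktop. Leave alone.
- top_ring (a point): Centre of the stand's top ring at its upper face: 118 mm above the worktop; hole 57 mm, outer 67 mm.
- low_mid (a point): Point on the top ring's axis at the lowest ring's upper face, 65 mm above the worktop. Middle ring: upper face 93 mm up, hole 36 mm, outer 46 mm. Lowest: hole 17 mm, outer 29 mm. These two share an upright axis 8 mm off this point, in a direction that differs each time (any way round, not reported): see or feel it. It does not shift under a light push.
- home (a point): Point on the top ring's axis 25 mm above the worktop: the height of the pin's lower end when fully home, its barrel's lower shoulder resting on the lowest ring (sideways the pin follows the lower rings).

How it is judged (in metres and radians):
On the way, in this order (a step that is already met when the one before it is completed fails the run):
1. the pin is lifted out of the drying block, its lower end above the stand's top ring (height (world z) of pin above 0.118 m), for 0.1 s.
2. the pin's lower handle is down through the top ring and inside the middle ring (height (world z) of pin below 0.092 m and horizontal distance between pin and stand below 0.02 m), for 0.1 s.
At the end, for the whole second after the job is handed in: The pin stands upright (within 5.5 degrees) in all three rings, its lower shoulder on the lowest ring (lower end 25 mm above the worktop, within 2.5 mm above and 4 mm below, and within 14 mm of the stand's axis), released and at rest (z of pin in the frame of stand between 0.021 and 0.0275 m and horizontal distance between pin and stand below 0.014 m and angle between pin's own z axis and vertical below 0.1 rad and linear speed of pin below 0.05 m/s); the robot touches nothing.
It fails at once if the rings are pressed or struck by the pin with more than 20 N (contact force between pin and stand above 20 N).
It fails at once if the robot itself pushes on the stand with more than 20 N (contact force between any of the fingers, the arm and stand above 20 N).
It fails at once if a bystander (glass, plate or spoon) is shifted by more than 20 mm (distance of any of glass_a, glass_b, plate, spoon from where it was at the start of the episode above 0.02 m).
It also fails if it takes over 69 s, if anything falls off the work surface, if the arm or the gripper's body presses on something with over 40 N, if the wrist force passes 120 N, or if a joint passes its speed limit or range.

## Working session

There is one attempt and no reset: what is moved stays moved. The work goes in short steps, each a Python script; the robot and the scene stay as the last script left them, time stands still between calls to the robot, and variables do not carry over. Pictures are saved under pics/ and viewed, about 8 in all and at most 12, crops included, and the job is handed in when it is done.

```bash
mkdir -p pics; ls; python3 - <<'E'
from station import robot, fingers, vision, workorder, recognise
import cv2,numpy as np
for c in ("scene","side"):
    f=vision.grab_frame(c); cv2.imwrite(f"pics/{c}0.png",f[...,::-1])
    k=vision.calibration(c); print(c,{a:np.round(np.array(b),4).tolist() for a,b in k.items()})
    for n in ("pin","block","stand","top_ring","glass_a","plate","spoon"):
        print(n,[(np.round(d["rect"],1).tolist(),round(d["p"],2)) for d in recognise(n,c)[:3]])
print({a:np.round(np.array(b),4).tolist() for a,b in vision.calibration("wrist").items()})
print(robot.current_time_s(),robot.current_tool_pos(),robot.current_eef_rot(),robot.tip_reach)
E
```

```text
pics
scene {'mtx': [[447.3288, 0.0, 324.9601], [0.0, 447.3288, 242.6449], [0.0, 0.0, 1.0]], 'extrinsics': [[-0.1225, 0.9924, -0.0088, 0.0565], [-0.8095, -0.0948, 0.5794, 0.4221], [0.5742, 0.0781, 0.815, -1.5777], [0.0, 0.0, 0.0, 1.0]]}
pin [([257.0, 219.8, 46.2, 58.1], 0.67), ([372.2, 228.6, 15.0, 40.9], 0.62)]
block [([369.7, 250.9, 46.0, 35.9], 0.56)]
stand [([257.1, 218.9, 47.1, 57.6], 0.97)]
top_ring [([259.9, 219.8, 46.0, 59.3], 0.58), ([371.1, 250.1, 44.8, 36.3], 0.3)]
glass_a [([351.1, 321.9, 31.0, 39.1], 0.91), ([256.2, 305.6, 32.6, 42.5], 0.78)]
plate [([499.6, 278.6, 75.4, 70.2], 0.83), ([211.3, 212.2, 55.0, 16.5], 0.74)]
spoon [([212.2, 212.8, 56.3, 14.5], 0.74), ([371.6, 252.1, 47.4, 37.6], 0.69)]
side {'mtx': [[535.8498, 0.0, 312.6977], [0.0, 535.8498, 238.0143], [0.0, 0.0, 1.0]], 'extrinsics': [[0.9723, -0.2336, 0.0099, -0.5584], [0.1646, 0.714, 0.6805, -0.1876], [-0.1661, -0.66, 0.7327, -1.2085], [0.0, 0.0, 0.0, 1.0]]}
pin [([289.0, 210.1, 13.6, 51.1], 0.87), ([408.4, 289.8, 33.6, 46.8], 0.68)]
block [([289.1, 234.7, 43.9, 43.8], 0.98)]
stand [([287.5, 234.4, 47.7, 39.7], 0.73), ([297.6, 339.2, 68.6, 61.8], 0.64)]
top_ring [([299.4, 340.1, 58.1, 59.6], 0.74)]
glass_a [([384.0, 221.1, 29.0, 39.9], 0.85), ([407.5, 288.8, 35.3, 48.8], 0.63)]
plate [([281.2, 151.4, 69.5, 44.9], 0.77)]
spoon [([292.4, 418.5, 59.5, 73.3], 0.94)]
{'mtx': [[399.6126, 0.0, 313.4012], [0.0, 399.6126, 242.4016], [0.0, 0.0, 1.0]], 'T_tool_cam': [[-0.0001, 0.9664, 0.2572, 0.0654], [1.0, 0.0002, -0.0003, -0.0001], [-0.0003, 0.2572, -0.9664, -0.156], [0.0, 0.0, 0.0, 1.0]]}
0.8 [ 0.17610022 -0.5210773   0.21762947] [ 1.79995752e+02 -1.17328884e-04  1.86736338e+01] 0.017
```

```bash
python3 - <<'E'
import cv2,numpy as np
a=cv2.imread("pics/scene0.png")[160:360,180:440]; b=cv2.imread("pics/side0.png")[170:400,230:450]
cv2.imwrite("pics/c0.png",np.hstack([cv2.resize(a,(400,308)),np.zeros((308,0,3),np.uint8),cv2.resize(b,(295,308))]))
a=cv2.resize(cv2.imread("pics/scene0.png")[180:280,210:410],(800,400),interpolation=2)
cv2.imwrite("pics/c1.png",a)
b=cv2.resize(cv2.imread("pics/side0.png")[170:390,230:450],(600,600),interpolation=2)
cv2.imwrite("pics/c2.png",b)
E
```

```text
(no output)
```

View pics/c1.png

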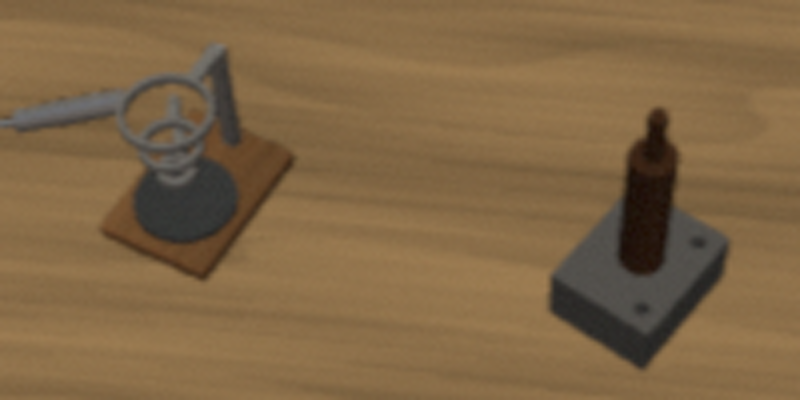

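View pics/c2.png

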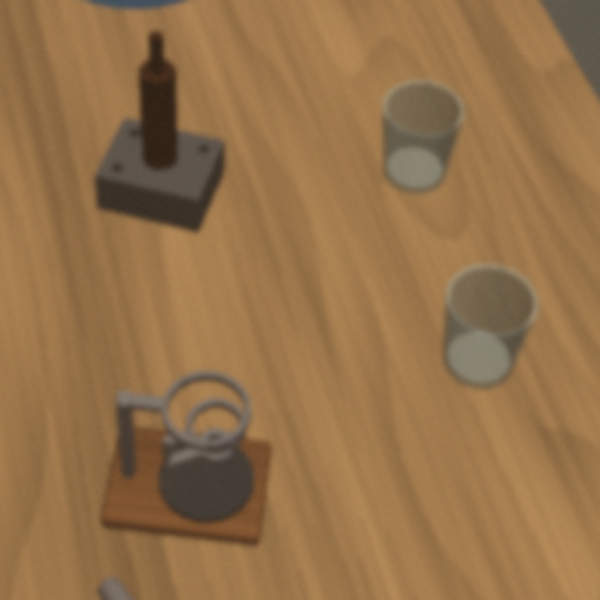

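The scene picture shows the pin's top at about (374,208) and the top ring's centre at about (252,208). In the side picture they are at (287,183) and (305.5,321). I'll intersect these rays with the known heights.

```bash
cat > h.py <<'E'
from station import robot, fingers, vision, workorder, recognise
import cv2,numpy as np
from scipy.spatial.transform import Rotation as R
np.set_printoptions(precision=4,suppress=True)
def cam(c):
    k=vision.calibration(c); K=np.array(k["mtx"])
    if c=="wrist":
        T=np.eye(4); T[:3,:3]=R.from_euler("xyz",robot.current_eef_rot(),degrees=True).as_matrix(); T[:3,3]=robot.current_tool_pos()
        E=np.linalg.inv(T@np.array(k["T_tool_cam"]))
    else: E=np.array(k["extrinsics"])
    return K,E
def atz(KE,uv,z):
    K,E=KE; d=np.linalg.inv(K)@[uv[0],uv[1],1]; d=E[:3,:3].T@(d*[1,-1,-1]); o=-E[:3,:3].T@E[:3,3]
    return o+d*(z-o[2])/d[2]
def proj(KE,P):
    K,E=KE; p=(np.atleast_2d(P)@E[:3,:3].T+E[:3,3])*[1,-1,-1]; p=p@K.T; return p[:,:2]/p[:,2:]
E
python3 - <<'E'
from h import *
S,D=cam("scene"),cam("side")
print("pintop",atz(S,(374.3,208),.195),atz(D,(287.2,183.2),.195))
print("ring",atz(S,(251.7,208.3),.118),atz(D,(305.5,320.7),.118))
print("post",atz(S,(264.5,192),.118),atz(D,(275.5,316),.118))
print("block corners", [atz(S,(210+u/4,180+v/4),.045) for u,v in((552,278),(645,335),(727,243))])
print("glasses",[atz(D,(230+u/2.727,170+v/2.727),.085) for u,v in((422,110),(491,297))])
E
```

```text
pintop [0.5403 0.1335 0.195 ] [0.5427 0.1296 0.195 ]
ring [ 0.5143 -0.1906  0.118 ] [ 0.5103 -0.1996  0.118 ]
post [ 0.4529 -0.1681  0.118 ] [ 0.4538 -0.1749  0.118 ]
block corners [array([0.5676, 0.0763, 0.045 ]), array([0.6059, 0.1415, 0.045 ]), array([0.5247, 0.1925, 0.045 ])]
glasses [array([0.7825, 0.0984, 0.085 ]), array([ 0.7669, -0.1225,  0.085 ])]
```

```bash
python3 - <<'E'
from h import *
robot.move_to([0.512,-0.195,0.26],[180,0,70])
W=cam("wrist"); f=vision.grab_frame("wrist"); np.savez("w1.npz",K=W[0],E=W[1]); cv2.imwrite("pics/w1full.png",f[...,::-1])
c=proj(W,[0.512,-0.195,0.1])[0]; print(c, robot.current_time_s(),robot.current_tool_pos(),robot.current_joint_positions())
u,v=(c-[90,90]).astype(int); u=max(u,0);v=max(v,0); print(u,v)
cv2.imwrite("pics/w1.png",cv2.resize(f[v:v+180,u:u+180,::-1],(600,600),interpolation=2))
E
```

```text
[313.0353 216.3582] 2.5667 [ 0.5111 -0.1973  0.2597] [ 37.1251  18.2506 -24.0533  81.6496   7.4809  81.7054  -7.1709]
223 126
```

View pics/w1.png

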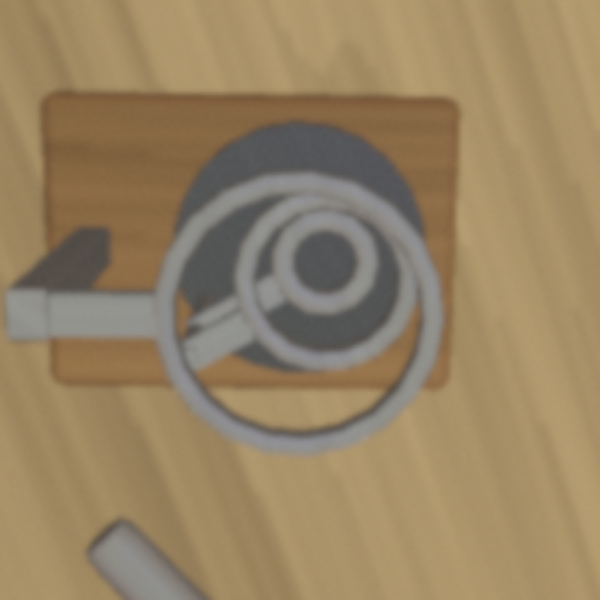

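The rings are clearly visible in the crop: top ring centre about (300,312), middle (329,281), lowest (325,260). I'll convert these to world positions.

```bash
python3 - <<'E'
from h import *
d=np.load("w1.npz"); W=(d["K"],d["E"])
q=lambda u,v:(223+(u+.5)/3.3333-.5,126+(v+.5)/3.3333-.5)
t=atz(W,q(300,312),.118); print("top",t,"outer",np.linalg.norm(atz(W,q(157,312),.118)-atz(W,q(443,312),.118)))
m=atz(W,q(329,281),.093); l=atz(W,q(325,260.5),.065); print(m,l,(m-t)[:2],(l-t)[:2],np.hypot(*(m-t)[:2]),np.hypot(*(l-t)[:2]))
print("post",atz(W,q(25,315),.118))
# scene camera remeasure of the camera bias: pin
robot.move_to([0.541,0.132,0.33],[180,0,70]); robot.pause(.2)
W=cam("wrist"); f=vision.grab_frame("wrist"); np.savez("w2.npz",K=W[0],E=W[1]); cv2.imwrite("pics/w2full.png",f[...,::-1])
print([(x["rect"],x["p"]) for x in recognise("pin","wrist")])
c=proj(W,[0.541,.132,.195])[0]; print(c,robot.current_time_s(),robot.current_tool_pos(),robot.current_contact_force())
u,v=(c-[60,60]).astype(int); u=max(u,0);v=max(v,0); print(u,v)
cv2.imwrite("pics/w2.png",cv2.resize(f[v:v+120,u:u+120,::-1],(480,480),interpolation=2))
E
```

```text
top [ 0.5122 -0.1936  0.118 ] outer 0.06514187479656264
[ 0.5197 -0.1937  0.093 ] [ 0.5194 -0.1931  0.065 ] [ 0.0075 -0.    ] [0.0072 0.0005] 0.007530040621294552 0.007193209180138283
post [ 0.4532 -0.1726  0.118 ]
[([315.6, 206.1, 37.7, 47.1], 0.61), ([365.2, 406.5, 91.1, 42.4], 0.39)]
[311.5194 224.3276] 4.1333 [0.5412 0.1309 0.3298] [-0.5348  0.041  -0.4338]
251 164
```

View pics/w2.png

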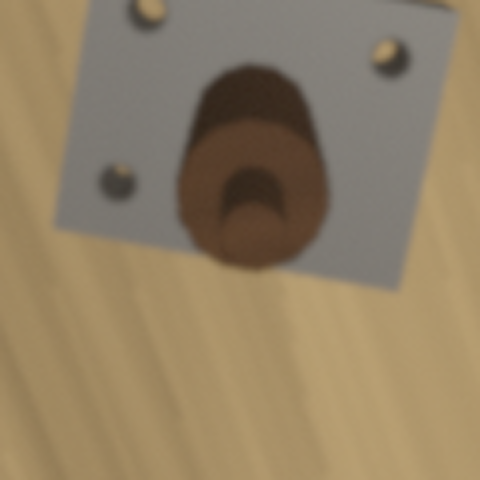

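The pin top is at about (253,236) in the crop and the barrel's upper face at (254,193). I'll locate it, grasp and lift.

```bash
python3 - <<'E'
from h import *
d=np.load("w2.npz"); W=(d["K"],d["E"])
q=lambda u,v:(251+(u+.5)/4-.5,164+(v+.5)/4-.5)
a=atz(W,q(253,236),.195); b=atz(W,q(254,193),.155)
print(a,b,"barrel dia",np.linalg.norm(atz(W,q(178,193),.155)-atz(W,q(329,193),.155)))
p=(a+b)[:2]/2
robot.line_to([*p,.25],[180,0,70]); robot.line_to([*p,.177],velocity=.06,f_stop=8)
fingers.gripper_to(0.0,force=50)
print(p,robot.current_tool_pos(),robot.current_finger_gap(),robot.current_contact_force())
robot.line_to([*p,.2],velocity=.04); robot.line_to([*p,.33],velocity=.12); robot.pause(.2)
print(robot.current_tool_pos(),robot.current_finger_gap(),robot.current_contact_force(),robot.current_torque(),robot.current_time_s())
for c in("scene","side"): cv2.imwrite(f"pics/{c}1.png",vision.grab_frame(c)[...,::-1])
W=cam("wrist"); np.savez("w3.npz",K=W[0],E=W[1]); cv2.imwrite("pics/w3.png",vision.grab_frame("wrist")[...,::-1])
S,D=cam("scene"),cam("side"); P=[*p,.25]
im=[]
for c,K in(("scene",S),("side",D)):
    u,v=proj(K,P)[0].astype(int); im.append(cv2.resize(cv2.imread(f"pics/{c}1.png")[v-50:v+50,u-40:u+40],(400,500),interpolation=2))
cv2.imwrite("pics/g.png",np.hstack(im))
E
```

```text
[0.5431 0.1326 0.195 ] [0.5436 0.1331 0.155 ] barrel dia 0.03167420031850994
[0.5433 0.1328] [0.5434 0.1329 0.1772] 0.09896875498243282 [0.1512 0.8782 0.8933]
[0.543  0.1327 0.3293] 0.09963059735225893 [ 0.2247  0.0332 -0.8159] [-0.009   0.0095 -0.0134] 9.0583
```

View pics/g.png

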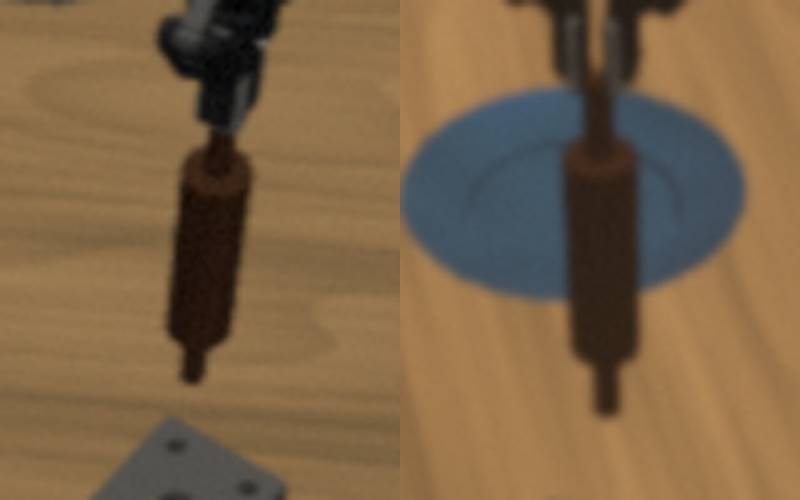

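View pics/w3.png

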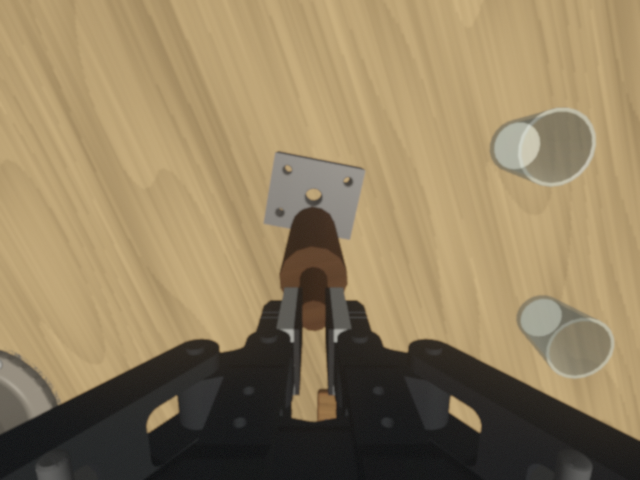

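The pin is held by its upper handle, hanging close to vertical. I'll check its tilt numerically from both cameras.

```bash
python3 - <<'E'
from h import *
from scipy.optimize import least_squares
S,D=cam("scene"),cam("side"); P=[.5433,.1328,.25]
o=[proj(K,P)[0].astype(int)-[40,50] for K in(S,D)]
q=lambda i,u,v:o[i]+(np.array([u,v])+.5)/5-.5
def tri(a,b):
    f=lambda X:np.r_[proj(S,X)[0]-q(0,*a),proj(D,X)[0]-q(1,*b)]
    r=least_squares(f,[.54,.13,.2]); return r.x,r.fun
print("low end",tri((191,377),(606,411)))
print("barrel top",tri((217,172),(601,158)))
for z in (.157,.307,.347): print(z,[(proj(K,[.543,.1327,z])[0]-o[i])*5 for i,K in enumerate((S,D))])
E
```

```text
low end (array([0.6658, 0.0892, 0.2285]), array([-20.4321,  21.511 , -22.9215, -19.2517]))
barrel top (array([0.6609, 0.097 , 0.3633]), array([-18.7547,  21.4652, -21.7969, -20.2663]))
0.157 [array([188.4052, 377.4123]), array([207.3154, 407.2353])]
0.307 [array([214.4984, 169.3523]), array([198.8167, 151.1169])]
0.347 [array([222.5642, 105.0377]), array([196.2717,  74.4195])]
```

Observed and predicted pixels agree to about 1 px at both ends, so the pin is vertical. Next: carry it over the lower rings' axis and ease it down to just above the lowest ring.

```bash
python3 - <<'E'
from h import *
x,y=.5198,-.1934; B=.1722
robot.line_to([x,y,.33],velocity=.15); robot.pause(.4)
p=robot.current_tool_pos(); print(p,robot.current_contact_force())
hit=robot.line_to([x,y,.098+B],velocity=.04,f_stop=4); print(hit)
if not hit: print(robot.line_to([x,y,.070+B],velocity=.02,f_stop=3))
robot.pause(.3)
print(robot.current_tool_pos()-[0,0,B],robot.current_contact_force(),robot.current_torque(),robot.current_time_s())
im=[]
for c in("scene","side"):
    f=vision.grab_frame(c)[...,::-1]; cv2.imwrite(f"pics/{c}2.png",f); u,v=proj(cam(c),[x,y,.1])[0].astype(int); print(u-30,v-38)
    im.append(cv2.resize(f[v-38:v+37,u-30:u+30],(400,500),interpolation=2))
cv2.imwrite("pics/i.png",np.hstack(im))
E
```

```text
[ 0.5198 -0.1933  0.33  ] [-0.6057  0.7396 -0.5501]
False
False
[ 0.5198 -0.1934  0.07  ] [-0.1039  0.2185 -1.8633] [-0.0058 -0.0093  0.0279] 15.4333
221 176
279 284
```

View pics/i.png

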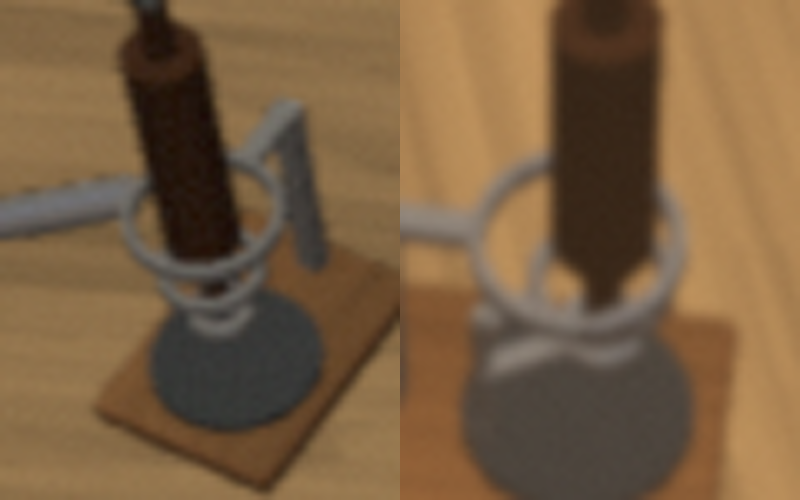

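The lower handle is inside the middle ring, with the lowest ring just below it. Now I'll feel downward gently.

```bash
python3 - <<'E'
from h import *
x,y=.5198,-.1934; B=.1722
print(robot.line_to([x,y,.058+B],velocity=.01,f_stop=3))
robot.pause(.3)
print(robot.current_tool_pos()-[0,0,B],robot.current_contact_force(),robot.current_torque(),robot.current_time_s())
E
```

```text
False
[ 0.5198 -0.1934  0.058 ] [-0.5968  1.025  -0.6407] [-0.0231 -0.0081  0.0224] 17.1833
```

Its end has entered the lowest ring (at 58 mm, below the 65 mm face) without contact. Next, the barrel shoulder has to pass the middle ring, at an end height of about 53 mm.

```bash
python3 - <<'E'
from h import *
x,y=.5198,-.1934; B=.1722
for z in (.048,.029):
    h=robot.line_to([x,y,z+B],velocity=.01,f_stop=3); robot.pause(.3)
    print(h,robot.current_tool_pos()-[0,0,B],robot.current_contact_force(),robot.current_torque(),robot.current_time_s())
    if h: break
E
```

```text
False [ 0.5198 -0.1934  0.048 ] [-1.1218  0.1032 -1.6787] [ 0.0123  0.0488 -0.0784] 18.6333
False [ 0.5198 -0.1934  0.029 ] [-0.3023  0.46   -1.0623] [ 0.0481  0.0454 -0.0284] 20.9833
```

```bash
python3 - <<'E'
from h import *
x,y=.5198,-.1934; B=.1722
h=robot.line_to([x,y,.021+B],velocity=.005,f_stop=3.5); robot.pause(.4)
print(h,robot.current_tool_pos()-[0,0,B],robot.current_contact_force(),robot.current_torque(),robot.current_finger_gap(),robot.current_time_s())
E
```

```text
True [ 0.5199 -0.1934  0.0248] [0.1793 0.6861 6.054 ] [ 0.0119  0.0707 -0.0069] 0.10130433521055045 22.325
```

It seated at 24.8 mm, as expected for home. Release, retreat and verify.

```bash
python3 - <<'E'
from h import *
x,y=.5198,-.1934
fingers.gripper_to(0.6); robot.pause(.3)
robot.line_to([x,y,.34],velocity=.08); robot.pause(.5)
print(robot.current_tool_pos(),robot.current_contact_force(),robot.current_time_s())
im=[]
for c in("scene","side"):
    f=vision.grab_frame(c)[...,::-1]; cv2.imwrite(f"pics/{c}3.png",f); K=cam(c); o=proj(K,[x,y,.12])[0].astype(int)-[30,38]; u,v=o
    im.append(cv2.resize(f[v:v+75,u:u+60],(400,500),interpolation=2))
    print(c,"expected pin top, barrel top at home:",(proj(K,[[x,y,.215],[x,y,.175]])-o)*6.667)
    for n in("glass_a","plate","spoon"): print(n,[(np.round(d["rect"],1).tolist(),round(d["p"],2)) for d in recognise(n,c)[:2]])
cv2.imwrite("pics/k.png",np.hstack(im))
E
```

```text
[ 0.5198 -0.1934  0.34  ] [-1.1169  0.2996 -0.5939] 25.5583
scene expected pin top, barrel top at home: [[164.0906  93.3384]
 [180.1595 164.2361]]
glass_a [([352.3, 321.5, 30.0, 33.7], 0.9), ([257.8, 304.9, 28.9, 40.5], 0.79)]
plate [([500.3, 276.9, 75.0, 69.5], 0.71)]
spoon [([212.4, 213.2, 55.1, 18.6], 0.69)]
side expected pin top, barrel top at home: [[204.6101  65.4569]
 [203.8078 149.6919]]
glass_a [([409.5, 290.1, 33.8, 46.0], 0.83), ([385.1, 219.7, 31.1, 41.2], 0.81)]
plate [([268.4, 153.2, 41.6, 41.1], 0.59)]
spoon [([291.8, 419.7, 57.8, 73.6], 0.68)]
```

View pics/k.png

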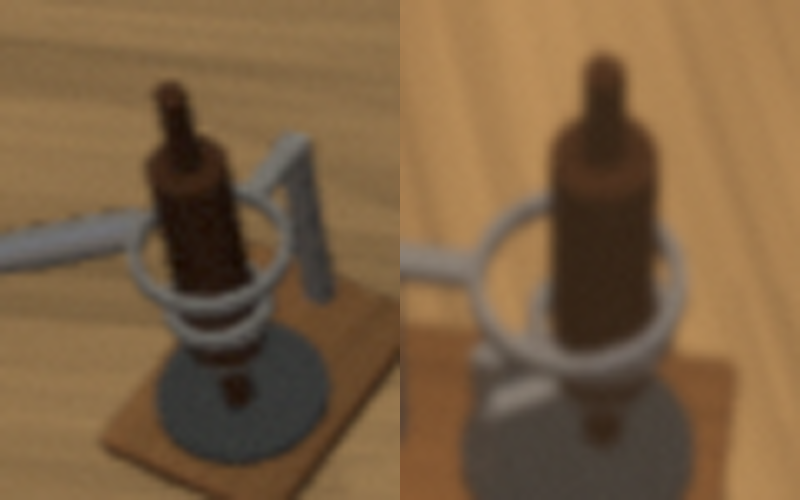

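The pin stands upright and released in all three rings. Its top is at about (168,90) in the scene crop and (604,62) in the side crop, within about 1 px of the home prediction.

```bash
python3 -c "
from station import workorder; print(workorder.close_job())"
```

```text
the job is handed in; nothing more can be done
None
```

The rolling pin is home in the three-ring stand, released, and the job is handed in at about 26 s of the 69 s allowed.

- **What I did:** I found the lower rings' axis from one wrist-camera look, about 7.5 mm off the top ring's axis toward +x. I then gripped the pin by its upper handle, carried it over the axis and eased it down slowly with a force stop. It touched neither the middle nor the lowest ring until its shoulder seated with the lower end at 24.8 mm (25 mm expected). The tool read about 6 N there.
- **Last checks:** After release and retreat, the scene and side pictures show the pin upright in all three rings, within about 1 px of the home prediction. The gripper is well clear.
- **Bystanders:** The glasses, spoon and plate were detected where they started. The exception is the side camera's low-confidence box for the plate (0.59), which came out shifted and narrower. The scene camera showed the plate unmoved, and the arm never came near it.

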